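# Clear the spent filter cartridge from a compressor's filter tube

## Task

One of the two slanting filter tubes is blocked by a spent, rust-red cartridge; the other holds a good green one, which must stay where it is. Take the yellow-handled push rod from its stand, rest its tip on the spent cartridge, push it right through so that it drops out of the low end into the blue tray, until the rod's collar holds the black spring ring at the mouth well down on its spring for a moment, without ramming it. Then draw the rod out, stand it upright in its stand again and let go, leaving the capacitor, the jar and the wrench alone.

Things in the scene. Friction and masses are not known exactly. Their poses are not given: they have to be found in the camera images.
- rig: Fixed grey bracket, 250 mm wide, with two open-ended aluminium tubes side by side. Origin on the table below its middle; x points level the way the tubes descend, y left along the row of tubes, z up. Both tubes lean 30 degrees from vertical: down the bore is (0.5, 0, -0.866) in this frame. Legs at y = +-118 mm rise to 161 mm
- mouth_left (a point): Centre of the mouth (high end) of the rig's +y tube, in its rim's plane, on the bore's axis, 185 mm above the table; it faces up and back along the rig's -x. Each tube is 100 mm long, eight-sided, bore 32 mm across flats, wall 5 mm, the bores 100 mm apart; a 13 mm slot along the whole upper (+x) side shows the cartridge
- mouth_right (a point): The same for the tube on the rig's -y side
- ring_left (a joint): Black spring ring round the mouth of the +y tube, 34 mm inside, 46 mm outside. Value: its travel down the bore's axis on its spring, 0 when up, at most 0.004 m, a hard stop. The rod's collar pushes it: 3.5 N to start, 3.5 N more per mm (17 N at the stop). It is screwed to a different height each time: its raised top is 6 to 14 mm above the tube's rim
- ring_right (a joint): The same for the -y tube's ring
- exit_left (a point): Centre of the low end of the +y tube, on the bore's axis, 98 mm above the table. In the lower side of each bore, 61 to 97 mm from the mouth, a spring-loaded rounded brass shoe presses about 7 N sideways: it clamps the cartridge (5 to 12 N to push it along), and also rubs on the rod but yields to it
- exit_right (a point): The same for the -y tube
- spent: Spent cartridge, rust-red cylinder with red ends, 28 mm diameter, 60 mm long, about 60 g, in either tube at the start. Origin at its centre, z along its axis (up the bore at the start). Its upper end starts 18 mm inside the mouth, its axis 3 mm off the bore's towards the slot
- spent_top (a point): Centre of the end face of the spent cartridge that faces the mouth at the start
- fresh: Good cartridge, green with white ends, same size and depth, in the other tube; must not be moved. Origin at its centre, z along its axis
- tray: Blue open tray on the table under the tubes' low ends, 200 x 200 mm outside, walls 4 mm thick and 45 mm high. Fixed. Origin at the centre of its underside
- rod: Push rod, 186 mm, about 0.25 kg. Origin at the centre of its flat tip, z towards the handle. Steel shaft 24 mm diameter from 0 to 112 mm (bevelled to 16 mm over the last 6 mm), dark collar 46 mm diameter from 112 to 120 mm, yellow square handle 26 x 26 mm from 114 to 186 mm, faces square to x and y. Starts upright in the stand, tip 10 mm above the table
- rod_tip (a point): Centre of the rod's tip (its origin)
- rod_collar (a point): Centre of the collar's underside, 112 mm up the rod from the tip; with the collar on a raised ring the tip is 98 to 106 mm down the bore from the rim, far enough to free the cartridge
- stand: Fixed stand for the rod: steel base 90 x 90 x 10 mm with an upright square wooden sleeve, 30 x 30 mm inside, 42 x 42 mm outside, from 10 to 70 mm above the table. The rod's tip rests on the base plate, 10 mm above the table. Origin at the centre of its underside
- capacitor: Bystander: upright aluminium can with two black bands, 60 mm diameter, 100 mm high, loose. Origin at its underside
- jar: Bystander: closed jar, 60 mm diameter, 85 mm high, loose. Origin at its underside
- wrench: Bystander: steel wrench lying on the table, loose. Origin at its underside
There are look-alikes about, which are no part of the job. Of the things like the rod, leave any that is turquoise or white; of the rest the larger one is meant.

How it is judged:
By the outcome, as a careful person would: the job done as asked, in the order asked, and still so for the second after the job is handed in, with the robot touching nothing.
It also fails if it takes over 56 s, if anything falls off the work surface, if the arm or the gripper's body presses on something with over 40 N, if the wrist force passes 120 N, or if a joint passes its speed limit or range.

## Robot

A 6-joint arm with a two-finger parallel gripper is mounted at the origin on the work surface. World frame = base frame: x ahead of the robot, y to its left, z up, the work surface at z = 0. Lengths are in m, angles in rad, forces in N, time in s.
With the tool pointing down it reaches from about 0.35 to 0.975 m from the base axis. Payload 4.9 kg.
Tool frame: the origin (TCP) lies midway between the tips of the shut fingers; the grasp point (between the pads) lies 19 mm behind it; z points along the fingers, y is the direction in which the jaws open and shut (so a half turn about z gives the same grasp; the last joint's range is limited). The gripper opens to 85 mm and grips with 20 to 120 N. Pads are 22 mm wide; open, the fingers measure 114 mm over their backs; the gripper's body (76 mm by 85 mm) begins 54 mm behind the grasp point. The pads swing forward as they close: fully open they stand 13 mm farther back than shut.
Start: joints at [-1.235, 0.053, 1.613, -0, 1.476, -0.119], TCP at [0.275, -0.561, 0.199] pointing down, gripper open.
Joint ranges: [-3.01, 3.01], [-1.01, 2.22], [0.06, 2.58], [-1.02, 4.17], [0.09, 2.62], [-3.14, 3.14]. Speed limits (rad/s): [2.57, 2.57, 3.14, 3.14, 3.14, 3.14].

## Interface

Orientations are given as a rotation vector (axis times angle).
In Python, from station import ctrl gives the robot as it stands.
- The arm moves only by the tool drive_tool, never from a script. Its argument "moves" is one flat list of numbers, 7 for each row, row after row: the turn, a rotation vector about the world's x, y, z in degrees, then the shift along the world's x, y, z in m, then the closure, from 0 (fully open) to 1 (shut). A call has exactly 5 rows; each row shifts and turns the commanded pose from where the row before left it; what a row does not reach is not made up. A row lasts 1/8 s, in which the tool goes at most 62.5 mm and 10.7 degrees, less where a joint would pass 70% of its speed; a pose out of reach is approached as far as the arm can. A call is refused whole if a number of a shift passes 0.0625 or a number of a turn 10.7, either way. A call with a gripper value outside its range is refused whole. The fingers move at their own pace and stop on an object; "newtons" is the grip in N (left out, the last holds). Time passes only in rows, so rows that do not move let the fingers close, or fill a call up. It gives the time, the measured TCP pose, the force and the opening at its end, in the units of the state.
- ctrl.get_obs(): the state, without advancing time (a new reading comes with each control period).
- ctrl.get_image(name): name is "scene" or "top" or "wrist"; returns the picture (400x640x3 uint8, red, green, blue); there is no depth.
- ctrl.get_calibration(name): a dict with "fx", "fy", "cx", "cy" (pixels), "rvec" (rotation vector, rad) and "tvec" (3), from world to camera coordinates, as OpenCV has them; the wrist camera has in their place "T_tool_cam" (4x4, takes a point from camera to tool coordinates, whose origin is the TCP and whose axes are the flange's). Camera axes: x right, y down, z forward; pixel columns grow to the right and rows downward; lengths in m; the calibration is good to about 2 mm. A picture is of the moment at which its call begins: read the wrist's pose just before it. get_calibration takes no time and is no camera call.
- ctrl.finish_job(): hands the job in, once; it reports no verdict.
The state is a dict: "t": time; "q": joint angles; "dq": joint speeds; "effort": joint torques, N m; "tool_pos": TCP position; "tool_rot": TCP orientation; "contact_force": force on the tool from outside, world axes, zero at the start; "wrist_torque": the same for the moment, N m; "opening": finger opening in m.
Only numpy, scipy, OpenCV 4.12 (cv2) and the standard library are available. Lean on these libraries where they do the work, as an engineer would, in place of code of your own. Each camera call takes 0.05 s, during which the arm holds its last target.

## Working session

There is one attempt and no reset: what is moved stays moved. The work goes in short steps, Python scripts to look and compute and a tool call to move; the robot and the scene stay as the last step left them, time stands still between calls to the robot, and variables do not carry over. Pictures are saved under pics/ and viewed, and the job is handed in when it is done.

Besides the shell and the picture viewer there is one more tool, called after "Request:" in YAML: its name, and indented under it one key for each argument. drive_tool: Moves the arm, as the interface text tells. Its arguments: {"type":"object","properties":{"moves":{"type":"array","items":{"type":"number"}},"newtons":{"type":"number"}},"required":["moves"]}

```bash
ls; mkdir -p pics
python3 - <<'E'
from station import ctrl
import cv2
for n in ("scene","top","wrist"):
    o=ctrl.get_obs()
    im=ctrl.get_image(n); cv2.imwrite(f"pics/{n}0.png",im[:,:,::-1])
    print(n,ctrl.get_calibration(n))
print(ctrl.get_obs())
E
```

```text
pics
scene {'fx': 381.3578704059341, 'fy': 381.3578704059341, 'cx': 312.05908173228596, 'cy': 199.37464867856588, 'rvec': array([ 1.95138045,  1.13963712, -0.55262904]), 'tvec': array([-0.27068361, -0.22324571,  1.56431523])}
top {'fx': 393.77202471578573, 'fy': 393.77202471578573, 'cx': 318.713547382741, 'cy': 197.5122944622997, 'rvec': array([ 2.13556511, -2.15014497,  0.16286188]), 'tvec': array([-0.03235945,  0.58953092,  1.22186698])}
wrist {'fx': 293.07567469536605, 'fy': 293.07567469536605, 'cx': 321.4544509838985, 'cy': 197.96038428931988, 'T_tool_cam': array([[ 3.26862656e-05, -9.45684662e-01, -3.25085403e-01,
         8.46482679e-02],
       [ 9.99999625e-01, -2.50391046e-04,  8.28942866e-04,
        -2.01749534e-04],
       [-8.65317028e-04, -3.25085308e-01,  9.45684299e-01,
        -1.74673959e-01],
       [ 0.00000000e+00,  0.00000000e+00,  0.00000000e+00,
         1.00000000e+00]])}
{'t': 0.15, 'q': array([-1.23503911e+00,  5.31718552e-02,  1.61399555e+00,  3.46117898e-05,
        1.47600619e+00, -1.18989426e-01]), 'dq': array([-5.70405231e-04, -3.84916008e-04, -4.47683860e-03,  9.70995935e-04,
        9.14671121e-06, -9.75000523e-04]), 'effort': array([ 4.97095589e-04, -3.94242454e+01, -3.70721734e+01, -9.77406921e-05,
        4.70906147e-03, -1.20027423e-05]), 'tool_pos': array([ 0.27435702, -0.56095703,  0.19785604]), 'tool_rot': array([-3.05920021e+00, -7.07815218e-01,  2.14718495e-04]), 'contact_force': array([-0.15581978,  0.30364217,  0.43697707]), 'wrist_torque': array([ 0.04648679, -0.03964552,  0.02796738]), 'opening': 0.08507348507532964}
```

View pics/scene0.png

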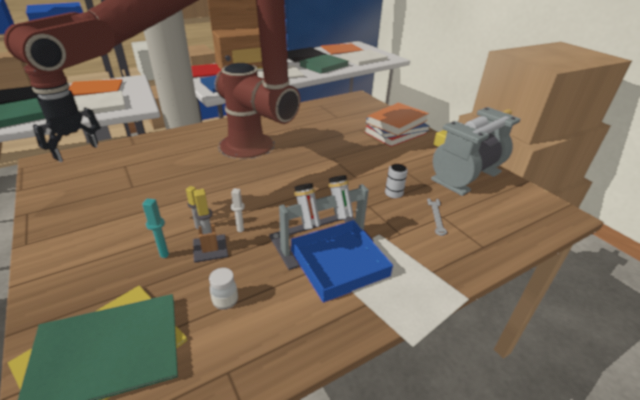

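View pics/top0.png

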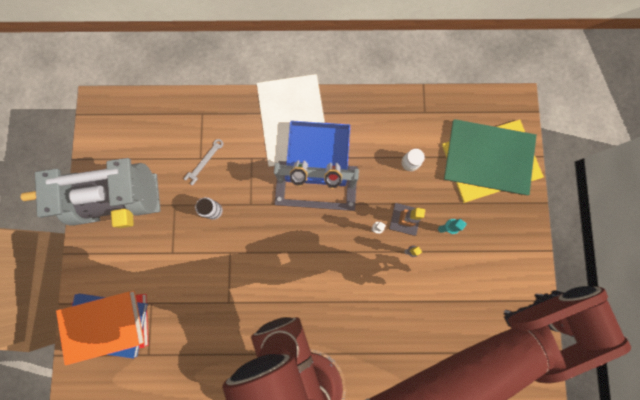

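View pics/wrist0.png

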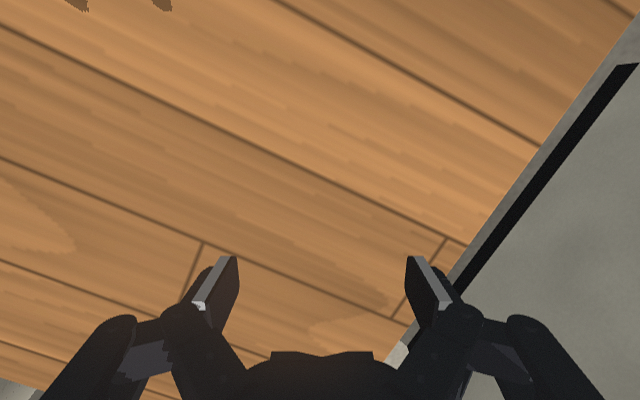

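Run:
```python
import cv2
a=cv2.imread("pics/scene0.png")[170:310,130:410]; cv2.imwrite("pics/c1.png",cv2.resize(a,None,fx=2.8,fy=2.8,interpolation=cv2.INTER_CUBIC))
a=cv2.imread("pics/top0.png")[110:270,260:480]; cv2.imwrite("pics/c2.png",cv2.resize(a,None,fx=3.6,fy=3.6,interpolation=cv2.INTER_CUBIC))
```

```text
(no output)
```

View pics/c1.png

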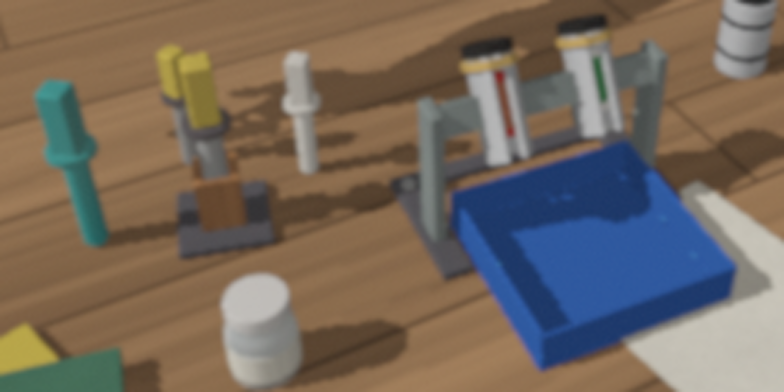

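View pics/c2.png

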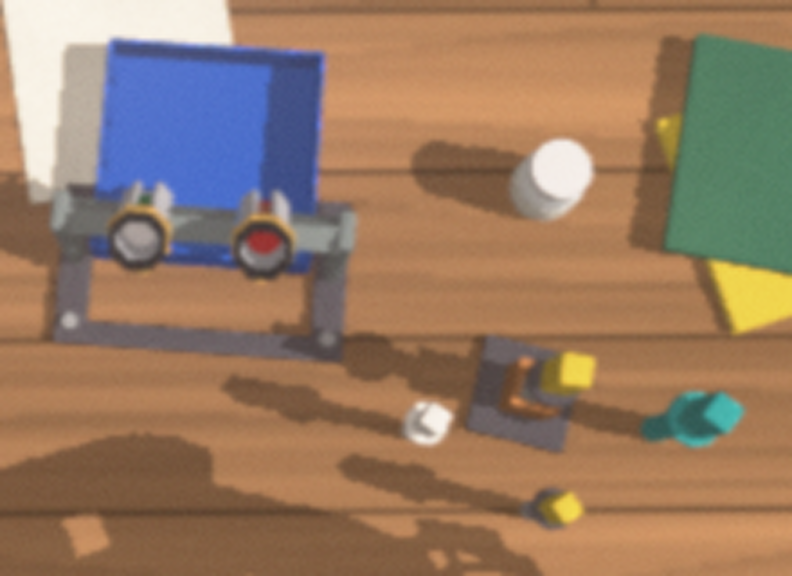

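```bash
cat > h.py <<'E'
import numpy as np, cv2
from scipy.spatial.transform import Rotation as R
try:
    from station import ctrl
except Exception as e: print(e)
def cam(n,obs=None):
    c=ctrl.get_calibration(n)
    K=np.array([[c['fx'],0,c['cx']],[0,c['fy'],c['cy']],[0,0,1]])
    if 'rvec' in c:
        Rm=R.from_rotvec(c['rvec']).as_matrix(); t=np.array(c['tvec'])
    else:
        T=np.eye(4);T[:3,:3]=R.from_rotvec(obs['tool_rot']).as_matrix();T[:3,3]=obs['tool_pos']
        M=np.linalg.inv(T@c['T_tool_cam']); Rm=M[:3,:3];t=M[:3,3]
    return K,Rm,t
def ray(C,px):
    K,Rm,t=C; d=Rm.T@np.linalg.solve(K,[px[0],px[1],1.]); return -Rm.T@t,d/np.linalg.norm(d)
def onz(C,px,z):
    o,d=ray(C,px); return o+d*(z-o[2])/d[2]
def tri(rs):
    A=np.zeros((3,3));b=np.zeros(3)
    for o,d in rs:
        P=np.eye(3)-np.outer(d,d);A+=P;b+=P@o
    p=np.linalg.solve(A,b); return p,[float(np.linalg.norm((np.eye(3)-np.outer(d,d))@(p-o))) for o,d in rs]
def proj(C,p):
    K,Rm,t=C; q=K@(Rm@np.asarray(p)+t); return q[:2]/q[2]
E
python3 - <<'E'
from h import *
np.set_printoptions(precision=4,suppress=True)
T=cam('top');S=cam('scene')
def t(x,y):return (260+x/3.6,110+y/3.6)
def s(x,y):return (130+x/2.8,170+y/2.8)
print('rod top',onz(T,t(575,367),.196), tri([ray(T,t(575,367)),ray(S,s(196,60))]))
print('small',tri([ray(T,t(566,505)),ray(S,s(169,50))]))
print('white',tri([ray(T,t(432,417)),ray(S,s(297,58))]))
print('turq',tri([ray(T,t(724,411)),ray(S,s(57,88))]))
for p in [(487,337),(470,428),(563,450),(583,355)]: print('stand corner',onz(T,t(*p),.01))
print('mouthL',onz(T,t(138,237),.195),tri([ray(T,t(138,237)),ray(S,s(580,28))]))
print('mouthR',onz(T,t(263,247),.195),tri([ray(T,t(263,247)),ray(S,s(487,50))]))
for p in [(112,40),(323,53)]: print('tray',onz(T,t(*p),.045))
for p in [(70,321),(328,339)]: print('bolts',onz(T,t(*p),.012))
print('jar',tri([ray(T,t(562,168)),ray(S,s(256,292))]))
E
```

```text
rod top [ 0.5232 -0.32    0.196 ] (array([ 0.5234, -0.3191,  0.1964]), [0.0007455544853408178, 0.0007455544853409023])
small (array([ 0.4172, -0.3214,  0.1437]), [0.00025169909810146313, 0.00025169909810155057])
white (array([ 0.4891, -0.2154,  0.1431]), [7.648197020840007e-05, 7.648197020844199e-05])
turq (array([ 0.4895, -0.4359,  0.1847]), [0.0023607041137000922, 0.0023607041137000883])
stand corner [ 0.5725 -0.2887  0.01  ]
stand corner [ 0.4893 -0.2703  0.01  ]
stand corner [ 0.4689 -0.3538  0.01  ]
stand corner [ 0.5553 -0.3759  0.01  ]
mouthL [0.6294 0.0215 0.195 ] (array([0.631 , 0.0217, 0.1869]), [0.00020903283872840387, 0.00020903283872834082])
mouthR [ 0.6206 -0.0775  0.195 ] (array([ 0.6224, -0.077 ,  0.1881]), [0.0008923945607623169, 0.0008923945607623312])
tray [0.846  0.0534 0.045 ]
tray [ 0.8322 -0.1406  0.045 ]
bolts [0.5896 0.0932 0.012 ]
bolts [ 0.5714 -0.1429  0.012 ]
jar (array([ 0.7115, -0.3433,  0.0876]), [0.0013923171452070173, 0.0013923171452070498])
```

Request:
drive_tool:
  moves: [0,0,0,0.03,0.03,0.04,0,0,0,0,0.04,0.035,0.02,0,0,0,0,0.04,0.04,0.02,0,0,0,0,0.04,0.04,0.02,0,0,0,0,0.04,0.04,0.01,0]

```text
t: 0.78
tool_pos: [0.4658, -0.3753, 0.3101]
tool_rot: [3.059, 0.708, 0.001]
contact_force: [0.5, -0.1, 0.3]
opening: 0.0852
```

Request:
drive_tool:
  moves: [0,0,0,0.035,0.035,0.01,0,0,0,0,0.024,0.02,0,0,0,0,0,0,0,0,0.3,0,0,0,0,0,0,0.3,0,0,0,0,0,0,0.3]

```text
t: 1.4
tool_pos: [0.5227, -0.3222, 0.3185]
tool_rot: [-3.061, -0.706, 0.001]
contact_force: [-0.4, -0.2, 0.2]
opening: 0.06
```

Run:
```python
from h import *
o=ctrl.get_obs(); im=ctrl.get_image('wrist'); cv2.imwrite('pics/w1.png',im[:,:,::-1])
np.save('w1o.npy',np.r_[o['tool_pos'],o['tool_rot']]); print(o['tool_pos'],o['tool_rot'],o['opening'],o['t'])
```

```text
[ 0.52273625 -0.32224247  0.31849471] [-3.06095621e+00 -7.05813084e-01  8.50540376e-04] 0.059977736820502385 1.4
```

View pics/w1.png

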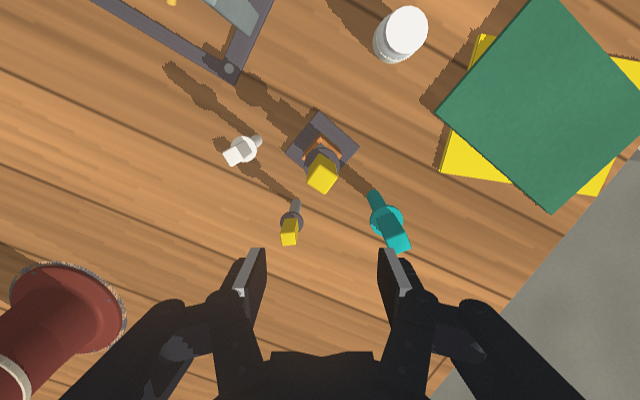

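Run:
```python
from h import *
im=cv2.imread('pics/w1.png')[140:210,280:365]
cv2.imwrite('pics/c3.png',cv2.resize(im,None,fx=9,fy=8.5,interpolation=cv2.INTER_CUBIC))
```

```text
(no output)
```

View pics/c3.png

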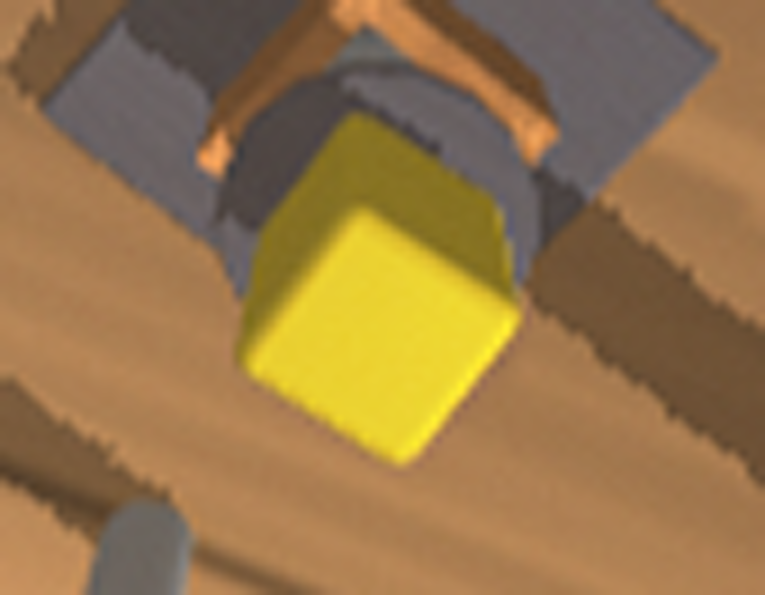

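Run:
```python
from h import *
np.set_printoptions(precision=4,suppress=True)
v=np.load('w1o.npy');o=dict(tool_pos=v[:3],tool_rot=v[3:])
C=cam('wrist',o)
P=[onz(C,(280+x/9,140+y/8.5),.196) for x,y in [(362,210),(520,316),(403,466),(245,366)]]
P=np.array(P);print(P,P.mean(0))
for i in range(4):
    d=P[(i+1)%4]-P[i];print(np.linalg.norm(d),np.degrees(np.arctan2(d[1],d[0])))
M=R.from_rotvec(o['tool_rot']).as_matrix();print(M, np.degrees(np.arctan2(M[1,1],M[0,1])))
w=[(0,0)]
for x,y in [(716,55),(42,105)]: print('standcorner',onz(C,(280+x/9,140+y/8.5),.01))
```

```text
[[ 0.539  -0.3129  0.196 ]
 [ 0.5351 -0.3352  0.196 ]
 [ 0.5117 -0.3316  0.196 ]
 [ 0.5153 -0.3092  0.196 ]] [ 0.5253 -0.3222  0.196 ]
0.02266172886646486 -99.92723211286294
0.023705697579658434 171.15280366084448
0.02268780589428954 80.80857872613461
0.023996564021443356 -8.918094867908643
[[ 0.899   0.4379 -0.0006]
 [ 0.4379 -0.899   0.0002]
 [-0.0005 -0.0004 -1.    ]] -64.03072793222934
standcorner [ 0.5573 -0.3752  0.01  ]
standcorner [ 0.4945 -0.2684  0.01  ]
```

Request:
drive_tool:
  moves: [0,0,-8.8,0.0005,0.0005,-0.01,0.3,0,0,-8.8,0.0005,0.0005,-0.02,0.3,0,0,-8.8,0.0005,0,-0.02,0.3,0,0,-8.9,0,0,-0.02,0.3,0,0,0,0,0,-0.01,0.3]

```text
t: 2.08
tool_pos: [0.5241, -0.3207, 0.2373]
tool_rot: [-3.13, 0.252, 0.003]
contact_force: [0.1, 0.1, 0.5]
opening: 0.0597
```

Run:
```python
from h import *
np.set_printoptions(precision=4,suppress=True)
o=ctrl.get_obs(); im=ctrl.get_image('wrist'); cv2.imwrite('pics/w2.png',im[:,:,::-1])
M=R.from_rotvec(o['tool_rot']).as_matrix();print(o['tool_pos'],M,np.degrees(np.arctan2(M[1,1],M[0,1])))
C=cam('wrist',o);print(proj(C,[.5242,-.3212,.196]))
```

```text
[ 0.5241 -0.3207  0.2373] [[ 0.9871 -0.16   -0.0016]
 [-0.16   -0.9871  0.0012]
 [-0.0018 -0.001  -1.    ]] -99.20949943299283
[322.7105 209.9042]
```

View pics/w2.png

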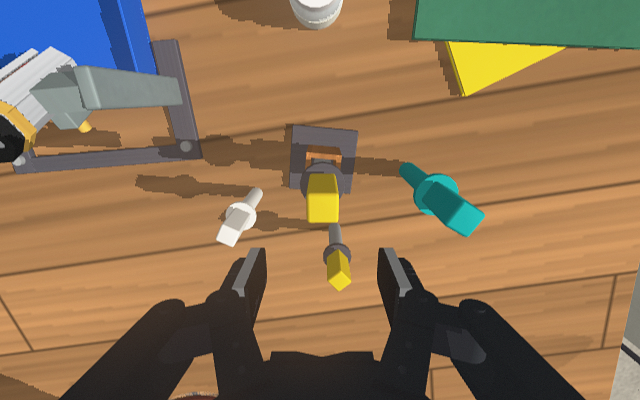

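Request:
drive_tool:
  moves: [0,0,0,0,0,-0.04,0.3,0,0,0,0,0,-0.04,0.3,0,0,0,0,0,-0.012,0.3,0,0,0,0,0,0,1,0,0,0,0,0,0,1]
  newtons: 80

```text
t: 2.75
tool_pos: [0.5263, -0.3215, 0.1496]
tool_rot: [3.129, -0.252, 0.005]
contact_force: [-0.4, -0.7, 6.4]
opening: 0.0239
```

Request:
drive_tool:
  moves: [0,0,0,0,0,0,1,0,0,0,0,0,0.01,1,0,0,0,0,0,0.02,1,0,0,0,0,0,0.02,1,0,0,0,0,0,0.02,1]

```text
t: 3.38
tool_pos: [0.5252, -0.3206, 0.2189]
tool_rot: [3.131, -0.253, 0.002]
contact_force: [0.6, 0.1, -2.9]
opening: 0.0239
```

Request:
drive_tool:
  moves: [0,0,0,0,0,0.05,1,-0.5,-6,0,0,0.01,0.05,1,-0.5,-6,0,0,0.04,0.04,1,-0.5,-6,0,0,0.05,0.02,1,-0.5,-6,0,0,0.05,0.01,1]

```text
t: 4.0
tool_pos: [0.5248, -0.1694, 0.3909]
tool_rot: [3.057, -0.247, 0.665]
contact_force: [0.3, 1.1, -2.7]
opening: 0.024
```

Request:
drive_tool:
  moves: [-0.4,-5.9,0,-0.01,0.05,0,1,0,0,0,-0.01,0.05,0,1,0,0,0,0,0,0,1,0,0,0,0,0,0,1,0,0,0,0,0,0,1]

```text
t: 4.62
tool_pos: [0.5051, -0.0715, 0.3868]
tool_rot: [3.025, -0.247, 0.812]
contact_force: [-0.4, -0.3, -3.1]
opening: 0.0238
```

```bash
cat > look.py <<'E'
from h import *
import sys,json
np.set_printoptions(precision=4,suppress=True)
tag=sys.argv[1]
for n in sys.argv[2:]:
    o=ctrl.get_obs(); im=ctrl.get_image(n); cv2.imwrite(f'pics/{tag}_{n}.png',im[:,:,::-1])
    np.save(f'{tag}_{n}.npy',np.r_[o['tool_pos'],o['tool_rot']])
M=R.from_rotvec(o['tool_rot']).as_matrix();print(o['t'],o['tool_pos'],'z',M[:,2],'y',M[:,1],o['contact_force'],o['opening'])
E
python3 look.py a wrist scene top
```

```text
4.725 [ 0.5051 -0.0716  0.3865] z [ 0.4973 -0.0408 -0.8666] y [-0.1519 -0.9876 -0.0407] [ 0.911  -0.5959 -3.7365] 0.024047279053395817
```

View pics/a_wrist.png

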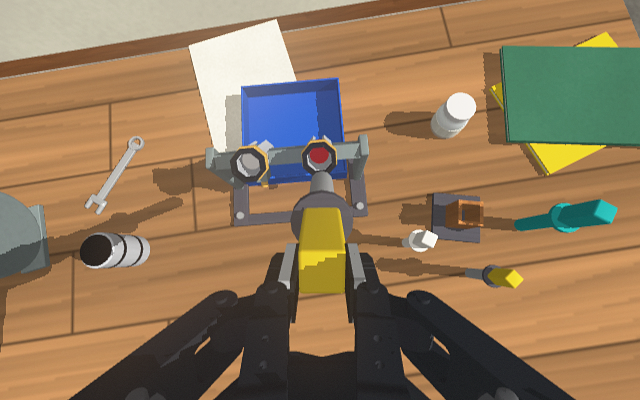

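View pics/a_scene.png

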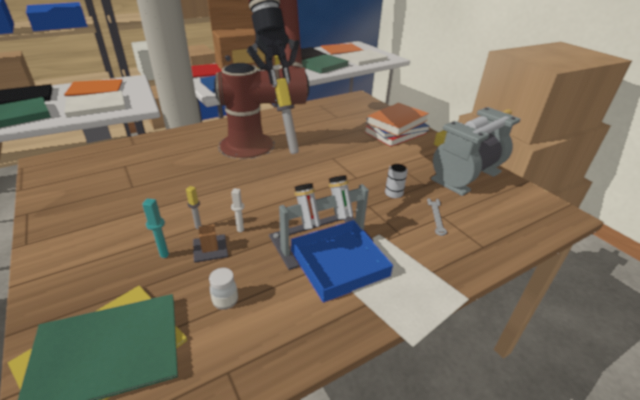

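Run:
```python
from h import *
a=cv2.imread('pics/a_wrist.png')[125:245,200:380]; cv2.imwrite('pics/c4.png',cv2.resize(a,None,fx=4.4,fy=4.4,interpolation=cv2.INTER_CUBIC))
a=cv2.imread('pics/a_top.png')[130:230,260:400]; cv2.imwrite('pics/c5.png',cv2.resize(a,None,fx=5.5,fy=5.5,interpolation=cv2.INTER_CUBIC))
v=np.load('a_wrist.npy');C=cam('wrist',dict(tool_pos=v[:3],tool_rot=v[3:]))
z=R.from_rotvec(v[3:]).as_matrix()[:,2]
for s in (.135,.023,-.05): print(s,proj(C,v[:3]+z*s))
```

```text
0.135 [321.79353925 178.81505955]
0.023 [322.12420606 219.12125445]
-0.05 [322.60007542 277.12672188]
```

View pics/c4.png

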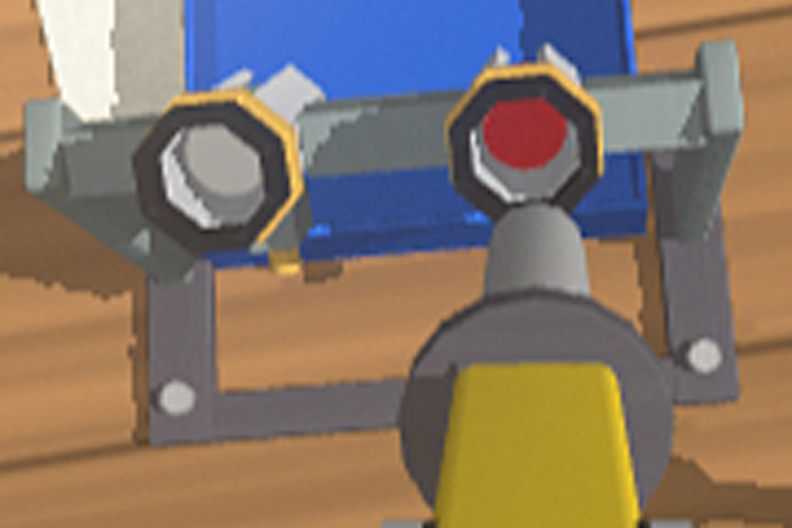

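View pics/c5.png

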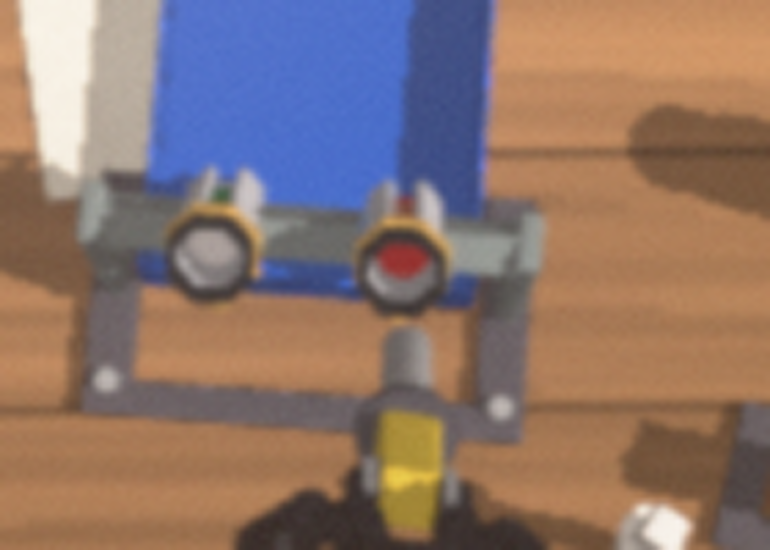

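```bash
cat > ring.py <<'E'
from h import *
np.set_printoptions(precision=4,suppress=True)
def ringc(path,guess,r,thr):
    im=cv2.imread(path).astype(int); m=((im.max(2)<thr)).astype(np.uint8)
    mm=np.zeros_like(m); x,y=map(int,guess); mm[y-r:y+r+1,x-r:x+r+1]=m[y-r:y+r+1,x-r:x+r+1]
    n,l,st,c=cv2.connectedComponentsWithStats(mm)
    k=1+np.argmax(st[1:,4]); pts=np.argwhere(l==k)[:,::-1].astype(np.float32)
    h=cv2.convexHull(pts); e=cv2.fitEllipse(h); M=cv2.moments(h)
    return e, (M['m10']/M['m00'],M['m01']/M['m00']), st[k]
E
python3 - <<'E'
from ring import *
v=np.load('a_wrist.npy');W=cam('wrist',dict(tool_pos=v[:3],tool_rot=v[3:]));T=cam('top')
rays={}
for n,g in (('R',(319,158)),('L',(248,163))):
    for thr in (60,75): print(n,'w',thr,ringc('pics/a_wrist.png',g,20,thr))
    e=ringc('pics/a_wrist.png',g,20,75); rays[n]=[ray(W,e[1])]
for n,g in (('R',(333,178)),('L',(298,176))):
    for thr in (70,90): print(n,'t',thr,ringc('pics/a_top.png',g,11,thr))
    e=ringc('pics/a_top.png',g,11,90); rays[n].append(ray(T,e[1]))
for n in 'RL':
    print(n,tri(rays[n])); 
    for i in (0,1):
        for z in (.190,.195): o,d=rays[n][i]; print(i,z,o+d*(z-o[2])/d[2])
E
```

```text
R w 60 (((331.8249206542969, 155.11038208007812), (6.273438930511475, 16.60861587524414), 162.14642333984375), (331.56932153392324, 154.2920353982301), array([328, 147,   7,  17,  43], dtype=int32))
R w 75 (((318.6114501953125, 158.58758544921875), (33.608863830566406, 33.98695373535156), 102.93866729736328), (318.56295423296007, 158.3219406796307), array([302, 142,  34,  33, 358], dtype=int32))Traceback (most recent call last):
  File "<stdin>", line 5, in <module>
  File "ring.py", line 8, in ringc
    h=cv2.convexHull(pts); e=cv2.fitEllipse(h); M=cv2.moments(h)
                             ~~~~~~~~~~~~~~^^^
cv2.error: OpenCV(4.12.0) /io/opencv/modules/imgproc/src/shapedescr.cpp:361: error: (-201:Incorrect size of input array) There should be at least 5 points to fit the ellipse in function 'fitEllipseNoDirect'
```

```bash
cat > mr.py <<'E'
from ring import *
v=np.load('a_wrist.npy');W=cam('wrist',dict(tool_pos=v[:3],tool_rot=v[3:]));T=cam('top')
rays={}
for n,g in (('R',(319,158)),('L',(248,163))):
    e=ringc('pics/a_wrist.png',g,20,78); print(n,'w',e); rays[n]=[ray(W,e[1])]
for n,g in (('R',(333,178)),('L',(298,176))):
    e=ringc('pics/a_top.png',g,11,95);print(n,'t',e); rays[n].append(ray(T,e[1]))
for n in 'RL':
    print(n,tri(rays[n])); 
    for i in (0,1):
        for z in (.190,.195): o,d=rays[n][i]; print(i,z,o+d*(z-o[2])/d[2])
E
python3 mr.py
```

```text
R w (((318.5901184082031, 158.60476684570312), (33.594486236572266, 34.05363464355469), 92.99934387207031), (318.54105428179497, 158.32255535959237), array([302, 142,  34,  33, 364], dtype=int32))
L w (((247.5029296875, 164.9866180419922), (34.0993766784668, 35.0665283203125), 103.15093231201172), (247.46452328159646, 164.90576496674058), array([230, 148,  36,  35, 466], dtype=int32))
R t (((332.728271484375, 179.68048095703125), (15.018028259277344, 17.417736053466797), 126.64277648925781), (332.6520947176685, 179.44899817850637), array([325, 172,  17,  15,  90], dtype=int32))
L t (((297.5916442871094, 176.7332305908203), (14.784249305725098, 16.894906997680664), 108.65036010742188), (297.447539461467, 176.75766016713092), array([290, 169,  16,  16,  74], dtype=int32))
R (array([ 0.6143, -0.0764,  0.2153]), [0.0008167403167197465, 0.0008167403167197384])
0 0.19 [ 0.6232 -0.0772  0.19  ]
0 0.195 [ 0.6215 -0.0772  0.195 ]
1 0.19 [ 0.6192 -0.0765  0.19  ]
1 0.195 [ 0.6182 -0.0763  0.195 ]
L (array([0.629 , 0.0235, 0.1895]), [0.0014651056134863333, 0.001465105613486299])
0 0.19 [0.6301 0.0225 0.19  ]
0 0.195 [0.6283 0.0212 0.195 ]
1 0.19 [0.6277 0.0243 0.19  ]
1 0.195 [0.6267 0.024  0.195 ]
```

Request:
drive_tool:
  moves: [0,0,0,0.013,0.0003,-0.0193,1,0,0,0,0.013,0.0003,-0.0195,1,0,0,0,0.013,0.0002,-0.0195,1,0,0,0,0,0,0,1,0,0,0,0,0,0,1]

```text
t: 5.4
tool_pos: [0.5441, -0.0701, 0.3294]
tool_rot: [3.024, -0.246, 0.814]
contact_force: [0.5, 0.0, -1.8]
opening: 0.0236
```

```bash
python3 look.py b wrist top scene
python3 - <<'E'
from h import *
a=cv2.imread('pics/b_wrist.png')[130:260,220:420]; cv2.imwrite('pics/c6.png',cv2.resize(a,None,fx=4,fy=4,interpolation=cv2.INTER_CUBIC))
a=cv2.imread('pics/b_scene.png')[130:240,260:400]; cv2.imwrite('pics/c7.png',cv2.resize(a,None,fx=5.4,fy=5.4,interpolation=cv2.INTER_CUBIC))
v=np.load('b_wrist.npy');C=cam('wrist',dict(tool_pos=v[:3],tool_rot=v[3:]))
z=R.from_rotvec(v[3:]).as_matrix()[:,2]
for s in (.135,.023): print(s,v[:3]+z*s,proj(C,v[:3]+z*s),proj(cam('scene'),v[:3]+z*s))
E
```

```text
5.5 [ 0.5442 -0.07    0.3303] z [ 0.5002 -0.041  -0.8649] y [-0.1505 -0.9878 -0.0402] [ 0.0882 -0.0852 -2.41  ] 0.023987457626213793
0.135 [ 0.61148209 -0.07561731  0.21251777] [321.79326741 178.81356852] [302.06341927 177.83071814]
0.023 [ 0.5556103 -0.0710668  0.3094798] [322.12340003 219.11966635] [293.21341943 134.66959519]
```

View pics/c6.png

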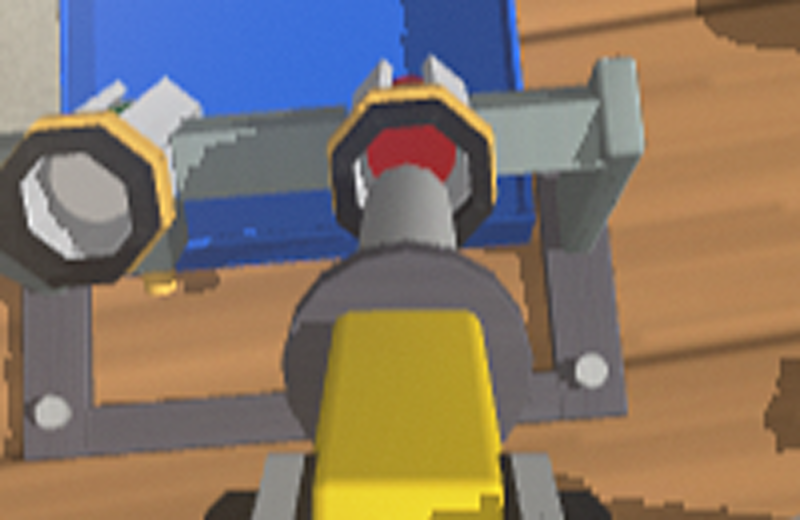

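View pics/c7.png

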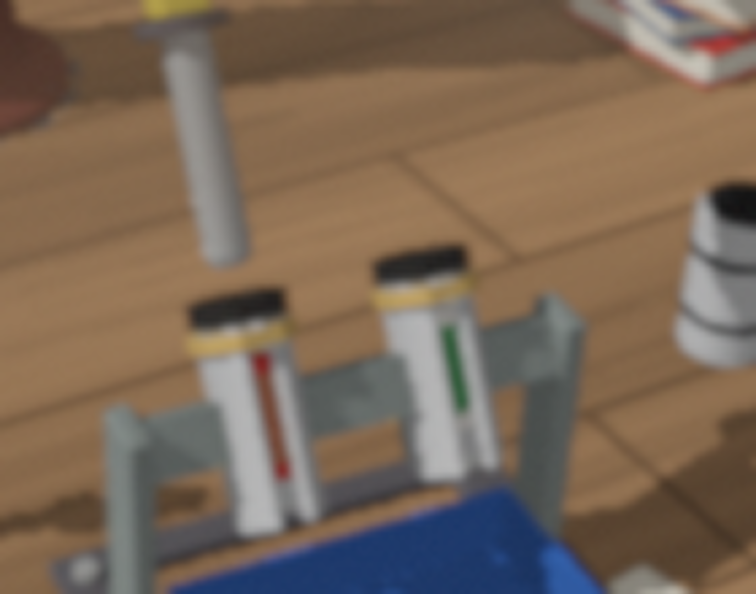

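```bash
cat > mb.py <<'E'
from ring import *
v=np.load('b_wrist.npy');W=cam('wrist',dict(tool_pos=v[:3],tool_rot=v[3:]));T=cam('top');S=cam('scene')
p0=v[:3]; z=R.from_rotvec(v[3:]).as_matrix()[:,2]
e=ringc('pics/b_wrist.png',(323,171),22,80);print(e)
def perp(p): # offset of p from rod axis: world horizontal-y', and the in-plane one, and s beyond the tip
    r=p-p0-z*.135; s=r@z; yv=np.array([.08,.9968,0]); xv=np.cross(yv,-z); return dict(s=s,y=r@yv,x=r@xv)
for name,C,px in (('wrist',W,e[1]),('wrist-eye',W,(220+412/4,130+165/4)),('scene',S,(260+236/5.4,130+305/5.4))):
    for h in (.190,.1945,.197): print(name,h,onz(C,px,h),perp(onz(C,px,h)))
print(tri([ray(W,e[1]),ray(S,(260+236/5.4,130+305/5.4))]),perp(tri([ray(W,e[1]),ray(S,(260+236/5.4,130+305/5.4))])[0]))
a=cv2.imread('pics/b_top.png')[150:200,300:370]; cv2.imwrite('pics/c8.png',cv2.resize(a,None,fx=11,fy=11,interpolation=cv2.INTER_CUBIC))
E
python3 mb.py
```

```text
(((322.535400390625, 174.6792755126953), (40.75370788574219, 40.92451858520508), 72.22380828857422), (322.62049549549545, 173.5250563063063), array([303, 155,  40,  37, 478], dtype=int32))
wrist 0.19 [ 0.6237 -0.0776  0.19  ] {'s': np.float64(0.025649619478964852), 'y': np.float64(-0.0009948389280665514), 'x': np.float64(-0.0006244910342614546)}
wrist 0.1945 [ 0.6224 -0.0776  0.1945] {'s': np.float64(0.02111275744596801), 'y': np.float64(-0.0010619496188938613), 'x': np.float64(0.0005188668574519989)}
wrist 0.197 [ 0.6217 -0.0775  0.197 ] {'s': np.float64(0.018592278538747554), 'y': np.float64(-0.0010992333360201455), 'x': np.float64(0.0011540656861817173)}
wrist-eye 0.19 [ 0.6263 -0.0785  0.19  ] {'s': np.float64(0.027015332294911508), 'y': np.float64(-0.0016396632992013416), 'x': np.float64(0.0017371515731556591)}
wrist-eye 0.1945 [ 0.625  -0.0784  0.1945] {'s': np.float64(0.022459973345642), 'y': np.float64(-0.0016980406294976704), 'x': np.float64(0.002848523892891288)}
wrist-eye 0.197 [ 0.6243 -0.0784  0.197 ] {'s': np.float64(0.019929218373825584), 'y': np.float64(-0.0017304724796622871), 'x': np.float64(0.0034659529594111044)}
scene 0.19 [ 0.6193 -0.0749  0.19  ] {'s': np.float64(0.023377456553818225), 'y': np.float64(0.0013143179730749066), 'x': np.float64(-0.004552337486457717)}
scene 0.1945 [ 0.6251 -0.0782  0.1945] {'s': np.float64(0.022483847553546182), 'y': np.float64(-0.0014469752811244632), 'x': np.float64(0.0028900763296470953)}
scene 0.197 [ 0.6283 -0.08    0.197 ] {'s': np.float64(0.021987398108950562), 'y': np.float64(-0.0029810270890129067), 'x': np.float64(0.0070247506719274344)}
(array([ 0.623 , -0.0773,  0.1929]), [0.00029314817110595977, 0.0002931481711058822]) {'s': np.float64(0.0227710803133671), 'y': np.float64(-0.0007645696066464208), 'x': np.float64(0.00021051278634020564)}
```

View pics/c8.png

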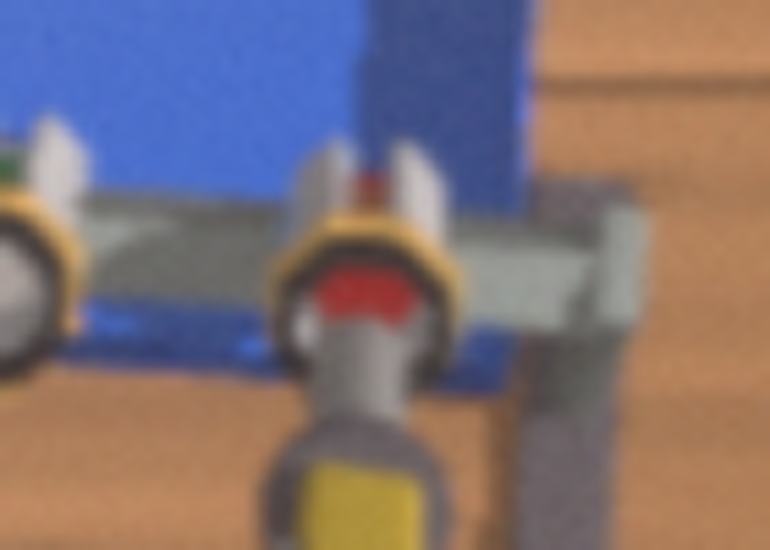

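Request:
drive_tool:
  moves: [0,0,0,0.0075,-0.0011,-0.0125,1,0,0,0,0.0074,-0.001,-0.0125,1,0,0,0,0.0073,-0.0006,-0.0125,1,0,0,0,0,0,0,1,0,0,0,0,0,0,1]

```text
t: 6.18
tool_pos: [0.5663, -0.0723, 0.2907]
tool_rot: [-3.024, 0.245, -0.812]
contact_force: [0.2, 0.1, -2.2]
opening: 0.0238
```

```bash
python3 look.py d wrist scene
python3 - <<'E'
from h import *
a=cv2.imread('pics/d_wrist.png')[110:260,220:420]; cv2.imwrite('pics/c9.png',cv2.resize(a,None,fx=4,fy=4,interpolation=cv2.INTER_CUBIC))
a=cv2.imread('pics/d_scene.png')[130:240,260:400]; cv2.imwrite('pics/c10.png',cv2.resize(a,None,fx=5.4,fy=5.4,interpolation=cv2.INTER_CUBIC))
E
```

```text
6.225 [ 0.5663 -0.0723  0.2911] z [ 0.4985 -0.0401 -0.866 ] y [-0.15   -0.9878 -0.0406] [ 0.6129  0.9055 -2.4069] 0.023841662792400933
```

View pics/c9.png

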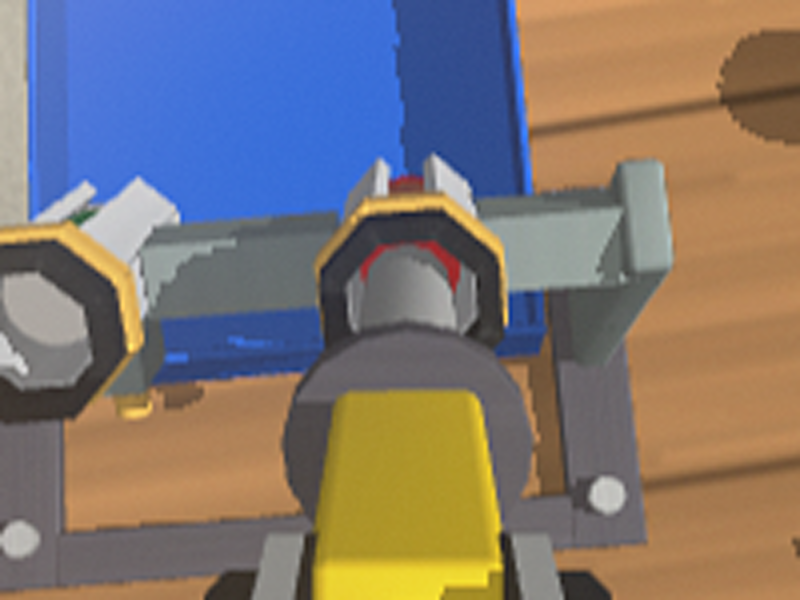

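View pics/c10.png

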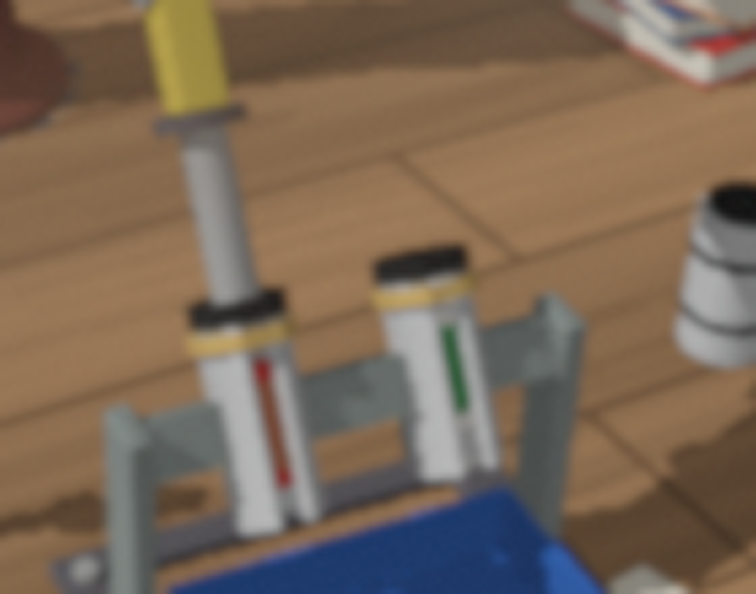

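Request:
drive_tool:
  moves: [0,0,0,0.0015,0.0003,-0.0026,1,0,0,0,0.001,0.0002,-0.0017,1,0,0,0,0.001,0,-0.0017,1,0,0,0,0,0,0,1,0,0,0,0,0,0,1]

```text
t: 6.9
tool_pos: [0.5703, -0.0722, 0.2875]
tool_rot: [3.023, -0.244, 0.818]
contact_force: [-5.3, -0.2, 6.0]
opening: 0.024
```

```bash
cat > st.py <<'E'
from h import *
np.set_printoptions(precision=4,suppress=True)
o=ctrl.get_obs();z=np.array([.4985,-.0401,-.866]);f=o['contact_force']-np.array([.2,.1,-2.4])
p=o['tool_pos'];r=p-np.array([.5442,-.07,.3303]);print(o['t'],'F axial',f@z,'perp',f-z*(f@z),'adv',r@z,'lat',r-z*(r@z),'op',o['opening'])
E
python3 st.py
```

```text
6.9 F axial -10.03076546921263 perp [-0.515  -0.7474 -0.2626] adv 0.05015660654949482 lat [ 0.0011 -0.0001  0.0007] op 0.024039714203373006
```

Request:
drive_tool:
  moves: [0,0,0,0.002,-0.0001,-0.0035,1,0,0,0,0.0025,-0.0002,-0.0043,1,0,0,0,0.0025,-0.0002,-0.0043,1,0,0,0,0.0025,-0.0002,-0.0043,1,0,0,0,0.0025,-0.0002,-0.0043,1]

```text
t: 7.52
tool_pos: [0.5825, -0.0731, 0.2666]
tool_rot: [3.023, -0.245, 0.818]
contact_force: [-4.4, -0.1, 5.8]
opening: 0.0239
```

```bash
python3 st.py
```

```text
7.525 F axial -9.354048980873849 perp [ 0.0502 -0.6219  0.057 ] adv 0.07433883603464932 lat [ 0.0012 -0.0001  0.0007] op 0.023861465536918404
```

Request:
drive_tool:
  moves: [0,0,0,0.0025,-0.0002,-0.0043,1,0,0,0,0.0025,-0.0002,-0.0043,1,0,0,0,0.0025,-0.0002,-0.0043,1,0,0,0,0.0025,-0.0002,-0.0043,1,0,0,0,0.0025,-0.0002,-0.0043,1]

```text
t: 8.15
tool_pos: [0.5951, -0.0741, 0.245]
tool_rot: [3.023, -0.244, 0.818]
contact_force: [-4.9, 0.7, 5.8]
opening: 0.0239
```

```bash
python3 st.py
```

```text
8.15 F axial -9.659164100993069 perp [-0.2902  0.2552 -0.1796] adv 0.09935587376010685 lat [ 0.0013 -0.0001  0.0008] op 0.02388486137333543
```

Request:
drive_tool:
  moves: [0,0,0,0.0025,-0.0002,-0.0043,1,0,0,0,0.0025,-0.0002,-0.0043,1,0,0,0,0.0025,-0.0002,-0.0043,1,0,0,0,0.0025,-0.0002,-0.0043,1,0,0,0,0.0025,-0.0002,-0.0043,1]

```text
t: 8.78
tool_pos: [0.6072, -0.0747, 0.2214]
tool_rot: [-3.024, 0.245, -0.815]
contact_force: [0.6, 0.3, -1.3]
opening: 0.0238
```

```bash
python3 st.py;  python3 look.py e wrist scene
python3 - <<'E'
from h import *
a=cv2.imread('pics/e_wrist.png')[110:260,220:420]; cv2.imwrite('pics/c11.png',cv2.resize(a,None,fx=4,fy=4,interpolation=cv2.INTER_CUBIC))
a=cv2.imread('pics/e_scene.png')[150:300,260:420]; cv2.imwrite('pics/c12.png',cv2.resize(a,None,fx=4,fy=4,interpolation=cv2.INTER_CUBIC))
E
```

```text
8.775 F axial -0.753074964899401 perp [0.8217 0.1494 0.466 ] adv 0.1259255120929172 lat [0.0002 0.0003 0.0001] op 0.02377040091975682
8.825 [ 0.6071 -0.0747  0.2204] z [ 0.4988 -0.0399 -0.8658] y [-0.1503 -0.9878 -0.0411] [ 0.8208 -0.5331 -0.196 ] 0.023977250263056662
```

View pics/c11.png

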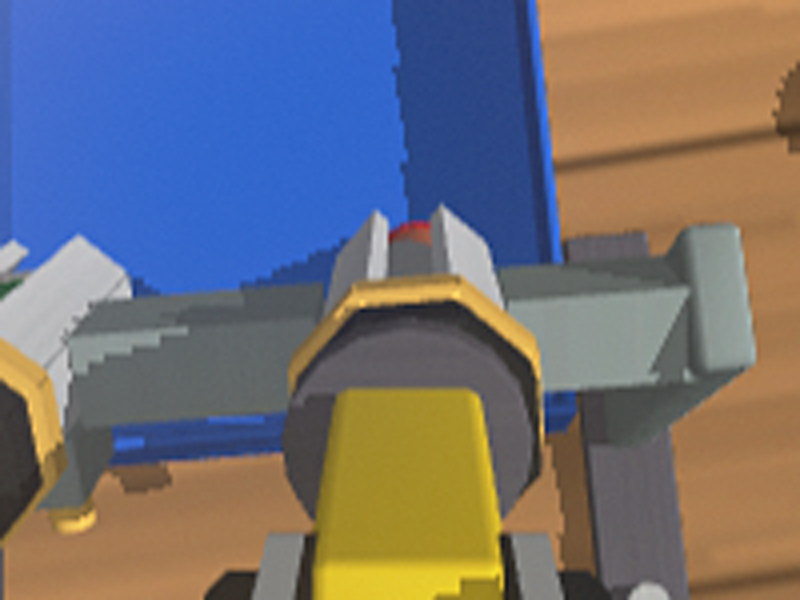

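View pics/c12.png

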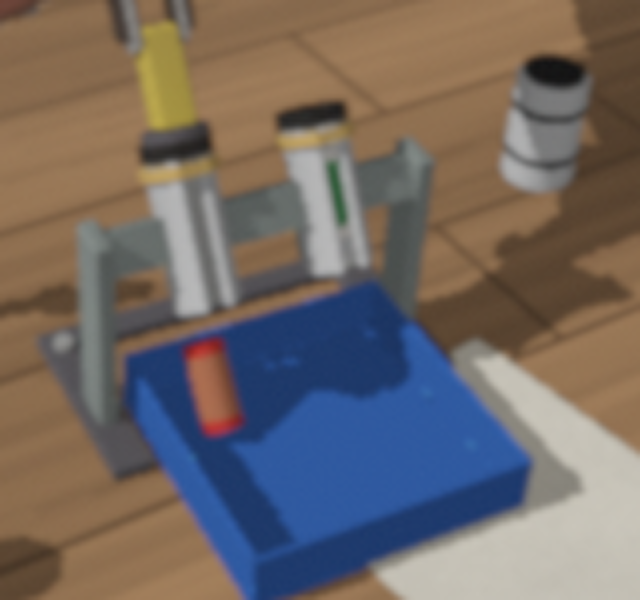

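Request:
drive_tool:
  moves: [0,0,0,0.001,-0.0001,-0.0017,1,0,0,0,0.001,-0.0001,-0.0017,1,0,0,0,0.0005,0,-0.0009,1,0,0,0,0,0,0,1,0,0,0,0,0,0,1]

```text
t: 9.5
tool_pos: [0.6093, -0.0749, 0.2186]
tool_rot: [-3.024, 0.244, -0.814]
contact_force: [-7.6, 1.6, 7.3]
opening: 0.0236
```

```bash
python3 st.py
```

```text
9.5 F axial -12.368028577065047 perp [-1.608   1.0331 -0.9744] adv 0.12933240202049445 lat [0.0006 0.0003 0.0004] op 0.023576011922477266
```

Request:
drive_tool:
  moves: [0,0,0,0.0004,0,-0.0007,1,0,0,0,0,0,0,1,0,0,0,0,0,0,1,0,0,0,0,0,0,1,0,0,0,0,0,0,1]

```text
t: 10.12
tool_pos: [0.6096, -0.0749, 0.2183]
tool_rot: [-3.024, 0.244, -0.814]
contact_force: [-10.3, 1.5, 8.7]
opening: 0.0238
```

```bash
python3 st.py; python3 st.py;  python3 look.py f wrist scene
python3 - <<'E'
from h import *
a=cv2.imread('pics/f_wrist.png')[110:260,220:420]; cv2.imwrite('pics/c13.png',cv2.resize(a,None,fx=4,fy=4,interpolation=cv2.INTER_CUBIC))
a=cv2.imread('pics/f_scene.png')[150:250,260:380]; cv2.imwrite('pics/c14.png',cv2.resize(a,None,fx=6,fy=6,interpolation=cv2.INTER_CUBIC))
E
```

```text
10.125 F axial -14.94548987039826 perp [-3.0861  0.787  -1.814 ] adv 0.1297990201067294 lat [0.0007 0.0003 0.0004] op 0.02381335609163922
10.125 F axial -14.94548987039826 perp [-3.0861  0.787  -1.814 ] adv 0.1297990201067294 lat [0.0007 0.0003 0.0004] op 0.02381335609163922
10.175 [ 0.6096 -0.0749  0.2183] z [ 0.4989 -0.0403 -0.8657] y [-0.1496 -0.9879 -0.0403] [-9.3855  0.9688  7.2903] 0.023796005072396466
```

View pics/c13.png

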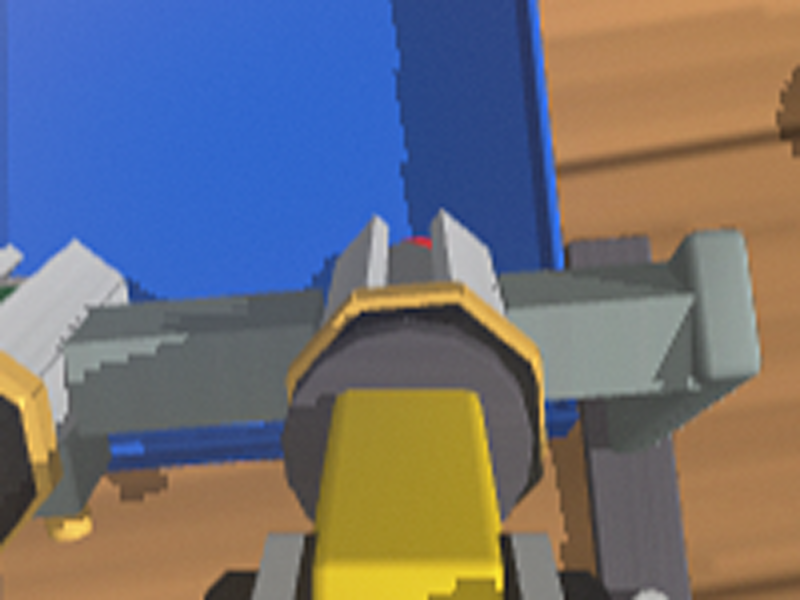

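View pics/c14.png

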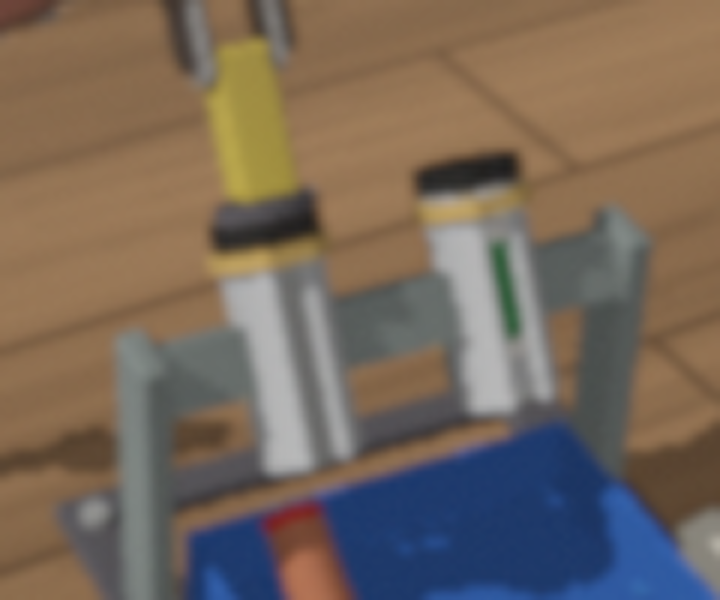

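Request:
drive_tool:
  moves: [0,0,0,0.0005,0,-0.0008,1,0,0,0,0,0,0,1,0,0,0,0,0,0,1,0,0,0,0,0,0,1,0,0,0,0,0,0,1]

```text
t: 10.85
tool_pos: [0.61, -0.075, 0.2178]
tool_rot: [3.024, -0.244, 0.814]
contact_force: [-12.1, 1.3, 10.9]
opening: 0.0238
```

```bash
python3 st.py; python3 look.py g scene; python3 st.py;python3 look.py g top; python3 st.py
```

```text
10.85 F axial -17.712965948112206 perp [-3.4902  0.4812 -2.0327] adv 0.1304305703914684 lat [0.0008 0.0003 0.0005] op 0.023807962268094524
10.85 [ 0.61   -0.075   0.2178] z [ 0.4988 -0.0404 -0.8658] y [-0.1496 -0.9879 -0.0401] [-12.1202   1.2915  10.9067] 0.023807962268094524
10.9 F axial -16.345993336432738 perp [-3.4603  1.0933 -2.0438] adv 0.13043921029930788 lat [0.0008 0.0002 0.0005] op 0.023552171382755727
10.9 [ 0.61   -0.075   0.2178] z [ 0.4988 -0.0404 -0.8658] y [-0.1496 -0.9879 -0.0401] [-11.4088   1.8487   9.7119] 0.023552171382755727
10.95 F axial -18.113606370900253 perp [-3.1462  0.5823 -1.8394] adv 0.1304400277962378 lat [0.0008 0.0003 0.0005] op 0.02329305560460622
```

Request:
drive_tool:
  moves: [0,0,0,-0.004,0.0003,0.006,1,0,0,0,-0.006,0.0005,0.0104,1,0,0,0,-0.0075,0.0006,0.013,1,0,0,0,-0.0075,0.0006,0.013,1,0,0,0,-0.0075,0.0006,0.013,1]

```text
t: 11.58
tool_pos: [0.5765, -0.0723, 0.271]
tool_rot: [-3.025, 0.245, -0.81]
contact_force: [0.1, 0.2, -2.3]
opening: 0.0238
```

```bash
python3 st.py
```

```text
11.575 F axial -0.09064760258785151 perp [-0.0098  0.1189 -0.0112] adv 0.06749241925186042 lat [-0.0014  0.0005 -0.0008] op 0.023758036085949674
```

Request:
drive_tool:
  moves: [0,0,0,-0.0075,0.0006,0.013,1,0,0,0,-0.0075,0.0006,0.013,1,0,0,0,-0.0075,0.0006,0.013,1,0,0,0,-0.0075,0.0006,0.013,1,0,0,0,-0.0075,0.0006,0.013,1]

```text
t: 12.2
tool_pos: [0.5396, -0.0693, 0.3368]
tool_rot: [-3.024, 0.245, -0.813]
contact_force: [0.7, 0.2, -3.0]
opening: 0.0237
```

```bash
python3 st.py
```

```text
12.2 F axial 0.7306015160463983 perp [0.1278 0.1618 0.0661] adv -0.007946284839049047 lat [-0.0006  0.0004 -0.0004] op 0.023654906440937026
```

Request:
drive_tool:
  moves: [0,0,0,-0.01,0,0.04,1,0.4,6,0,0,-0.04,0.02,1,0.5,6,0,0,-0.05,0,1,0.5,6,0,0,-0.05,0,1,0.5,6,0,0,-0.05,0,1]

```text
t: 12.82
tool_pos: [0.5302, -0.2612, 0.3973]
tool_rot: [3.126, -0.253, 0.161]
contact_force: [1.3, 1.0, -2.8]
opening: 0.0237
```

Request:
drive_tool:
  moves: [0.5,5.9,0,-0.002,-0.045,-0.02,1,0,0,0,-0.002,-0.015,-0.03,1,0,0,0,0,0,-0.02,1,0,0,0,0,0,0,1,0,0,0,0,0,0,1]

```text
t: 13.45
tool_pos: [0.5266, -0.3187, 0.3281]
tool_rot: [3.13, -0.251, 0.005]
contact_force: [0.0, 0.2, -1.6]
opening: 0.0239
```

```bash
python3 look.py i wrist top scene;python3 - <<'E'
from h import *
a=cv2.imread('pics/i_scene.png')[130:330,150:420]; cv2.imwrite('pics/c15.png',cv2.resize(a,None,fx=2.9,fy=2.9,interpolation=cv2.INTER_CUBIC))
E
```

```text
13.55 [ 0.5268 -0.319   0.3286] z [ 0.0034 -0.0025 -1.    ] y [-0.1596 -0.9872  0.0019] [ 0.5955  0.0918 -2.0569] 0.023909938233082777
```

View pics/i_wrist.png

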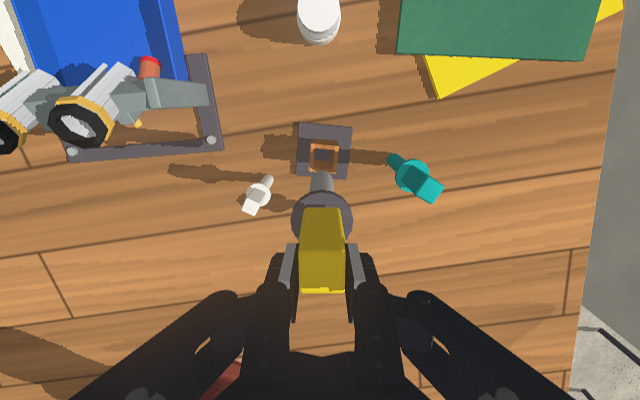

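View pics/c15.png

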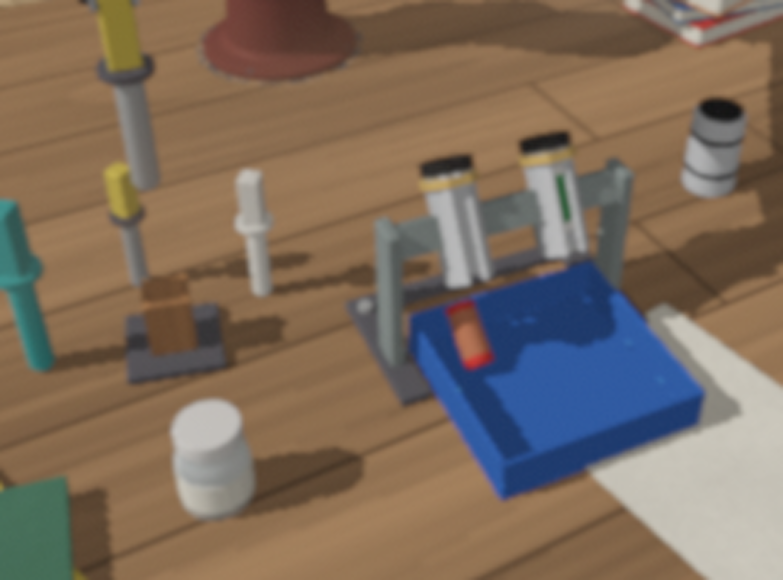

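Run:
```python
from h import *
a=cv2.imread('pics/i_wrist.png')[115:215,270:380]; cv2.imwrite('pics/c16.png',cv2.resize(a,None,fx=7,fy=6,interpolation=cv2.INTER_CUBIC))
v=np.load('i_wrist.npy');C=cam('wrist',dict(tool_pos=v[:3],tool_rot=v[3:]))
z=R.from_rotvec(v[3:]).as_matrix()[:,2]
for s in (.135,.023): q=proj(C,v[:3]+z*s);print(s,v[:3]+z*s,q,(q-[270,115])*[7,6])
```

```text
0.135 [ 0.52698861 -0.31894165  0.19308135] [321.81091992 179.01804997] [362.67643947 384.10829985]
0.023 [ 0.52668155 -0.31874505  0.30508075] [322.17666774 219.34227155] [365.23667416 626.0536293 ]
```

View pics/c16.png

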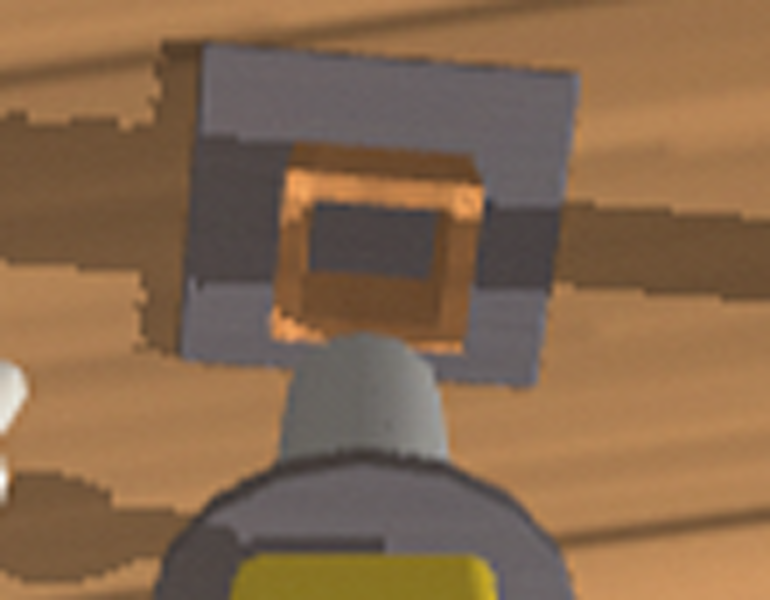

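Run:
```python
from h import *
np.set_printoptions(precision=4,suppress=True)
v=np.load('i_wrist.npy');C=cam('wrist',dict(tool_pos=v[:3],tool_rot=v[3:]))
f=lambda p,z:onz(C,(270+p[0]/7,115+p[1]/6),z)
a=np.array([f(p,.07) for p in [(285,168),(485,187),(465,352),(268,338)]]);print(a,a.mean(0))
b=np.array([f(p,.01) for p in [(203,43),(580,72),(535,388),(180,357)]]);print(b,b.mean(0))
for P in (a,b): print([float(np.linalg.norm(P[i]-P[i-1])) for i in range(4)])
```

```text
[[ 0.5507 -0.3067  0.07  ]
 [ 0.5394 -0.3475  0.07  ]
 [ 0.4989 -0.3374  0.07  ]
 [ 0.5094 -0.2958  0.07  ]] [ 0.5246 -0.3218  0.07  ]
[[ 0.5789 -0.2903  0.01  ]
 [ 0.5572 -0.3761  0.01  ]
 [ 0.4702 -0.3539  0.01  ]
 [ 0.4934 -0.2685  0.01  ]] [ 0.5249 -0.3222  0.01  ]
[0.042778833186560485, 0.04226116372571498, 0.041733851412167976, 0.042815057369567734]
[0.08820086686882458, 0.08856452681602803, 0.0897963239712445, 0.0884560263930213]
```

Request:
drive_tool:
  moves: [0,0,0,-0.0022,-0.003,-0.03,1,0,0,0,0,0,-0.04,1,0,0,0,0,0,-0.03,1,0,0,0,0,0,0,1,0,0,0,0,0,0,1]

```text
t: 14.22
tool_pos: [0.5248, -0.3228, 0.2283]
tool_rot: [3.13, -0.252, 0.004]
contact_force: [0.4, -0.4, -2.5]
opening: 0.0238
```

```bash
python3 look.py j wrist scene;python3 - <<'E'
from h import *
a=cv2.imread('pics/j_scene.png')[130:280,150:290]; cv2.imwrite('pics/c17.png',cv2.resize(a,None,fx=4,fy=4,interpolation=cv2.INTER_CUBIC))
a=cv2.imread('pics/j_wrist.png')[115:265,250:400]; cv2.imwrite('pics/c18.png',cv2.resize(a,None,fx=4,fy=4,interpolation=cv2.INTER_CUBIC))
v=np.load('j_wrist.npy');C=cam('wrist',dict(tool_pos=v[:3],tool_rot=v[3:]))
for z in (0.07,):
  c=np.array([.5247,-.322,z]); print((proj(C,c)-[250,115])*4,(proj(cam('scene'),c)-[150,130])*4)
z=R.from_rotvec(v[3:]).as_matrix()[:,2];print(v[:3]+z*.137,(proj(cam('scene'),v[:3]+z*.137)-[150,130])*4)
E
```

```text
14.275 [ 0.5251 -0.3231  0.2289] z [ 0.0036 -0.0028 -1.    ] y [-0.1603 -0.9871  0.0022] [ 0.6652  0.1252 -2.6664] 0.02399707355326547
[283.38980042 237.37698356] [223.96338977 401.69257601]
[ 0.52516867 -0.32312528  0.0913438 ] [217.90242686 378.24596838]
```

View pics/c17.png

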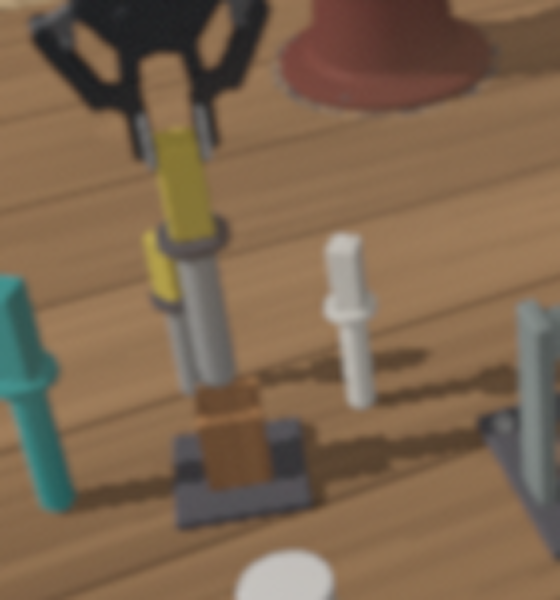

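View pics/c18.png

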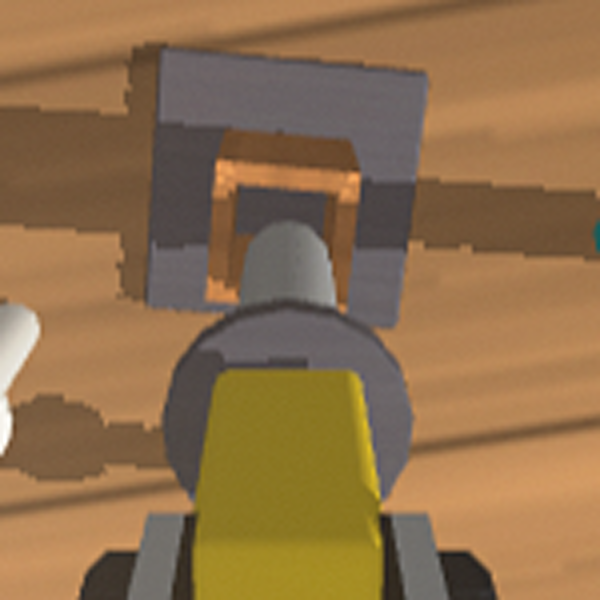

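Request:
drive_tool:
  moves: [0,0,0,-0.0003,0.001,-0.01,1,0,0,0,0,0,-0.015,1,0,0,0,0,0,-0.015,1,0,0,0,0,0,-0.015,1,0,0,0,0,0,-0.01,1]

```text
t: 14.95
tool_pos: [0.5233, -0.321, 0.1591]
tool_rot: [-3.13, 0.253, 0.002]
contact_force: [0.1, 0.2, -2.9]
opening: 0.0236
```

Request:
drive_tool:
  moves: [0,0,0,0.0008,0,-0.005,1,0,0,0,0,0,-0.003,1,0,0,0,0,0,-0.001,1,0,0,0,0,0,-0.001,1,0,0,0,0,0,0,1]

```text
t: 15.58
tool_pos: [0.5245, -0.3214, 0.1512]
tool_rot: [3.131, -0.253, 0.0]
contact_force: [-0.9, -0.6, -2.0]
opening: 0.0238
```

Request:
drive_tool:
  moves: [0,0,0,0,0,-0.001,1,0,0,0,0,0,-0.001,1,0,0,0,0,0,-0.001,1,0,0,0,0,0,0,1,0,0,0,0,0,0,1]

```text
t: 16.2
tool_pos: [0.5252, -0.3218, 0.1497]
tool_rot: [3.13, -0.253, 0.003]
contact_force: [-0.3, 0.4, 5.7]
opening: 0.0237
```

Request:
drive_tool:
  moves: [0,0,0,0,0,0.001,1,0,0,0,0,0,0,0.5,0,0,0,0,0,0,0.3,0,0,0,0,0,0,0.3,0,0,0,0,0,0,0.3]

```text
t: 16.82
tool_pos: [0.5244, -0.3213, 0.1487]
tool_rot: [-3.131, 0.253, 0.0]
contact_force: [-0.6, 0.5, 0.3]
opening: 0.0599
```

```bash
python3 st.py; python3 look.py k wrist scene;python3 - <<'E'
from h import *
a=cv2.imread('pics/k_scene.png')[130:280,150:290]; cv2.imwrite('pics/c19.png',cv2.resize(a,None,fx=4,fy=4,interpolation=cv2.INTER_CUBIC))
E
```

```text
16.825 F axial -2.725725110095692 perp [0.5372 0.2776 0.2962] adv 0.15747198356647704 lat [-0.0983 -0.245  -0.0453] op 0.059894299631623495
16.875 [ 0.5244 -0.3213  0.1487] z [-0.0002  0.0002 -1.    ] y [-0.1606 -0.987  -0.0001] [-0.963  -0.2343 -0.02  ] 0.059779208206493586
```

View pics/k_wrist.png

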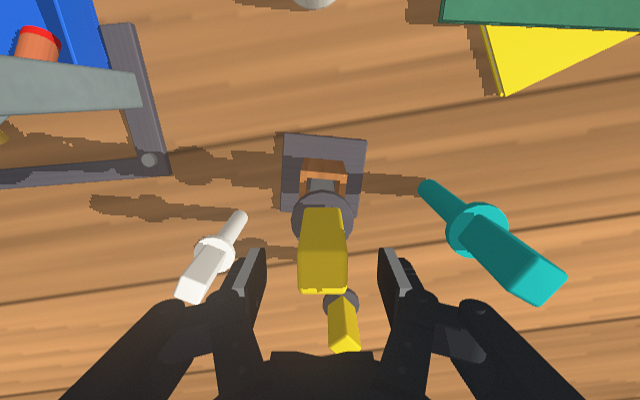

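View pics/c19.png

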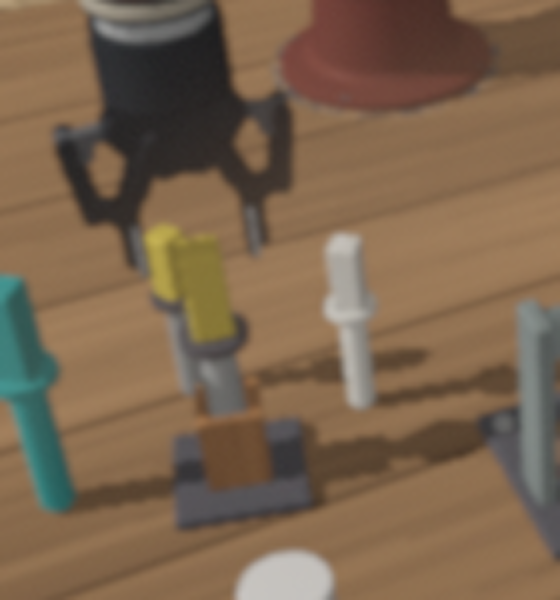

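Request:
drive_tool:
  moves: [0,0,0,0,0,0.02,0.3,0,0,0,0,0,0.04,0.3,0,0,0,0,0,0.05,0.3,0,0,0,0,0,0.05,0.3,0,0,0,0,0,0.02,0.3]

```text
t: 17.55
tool_pos: [0.5255, -0.3222, 0.3352]
tool_rot: [3.127, -0.253, 0.011]
contact_force: [0.3, -0.2, 0.0]
opening: 0.0597
```

Request:
drive_tool:
  moves: [0,0,0,-0.02,-0.02,0.02,0.3,0,0,0,-0.04,-0.03,0,0.3,0,0,0,-0.04,-0.03,0,0.3,0,0,0,0,0,0,0.3,0,0,0,0,0,0,0.3]

```text
t: 18.18
tool_pos: [0.4246, -0.401, 0.3485]
tool_rot: [-3.13, 0.253, 0.0]
contact_force: [0.5, -0.3, -0.4]
opening: 0.0599
```

```bash
python3 look.py m wrist top scene;python3 - <<'E'
from h import *
a=cv2.imread('pics/m_scene.png')[130:330,130:420]; a=cv2.resize(a,None,fx=2.7,fy=2.7,interpolation=cv2.INTER_CUBIC); cv2.imwrite('pics/c20.png',a)
a=cv2.imread('pics/m_top.png')[110:270,180:480]; cv2.imwrite('pics/c21.png',cv2.resize(a,None,fx=2.6,fy=2.6,interpolation=cv2.INTER_CUBIC))
E
```

```text
18.275 [ 0.4252 -0.4006  0.3486] z [-0.0001  0.0007 -1.    ] y [-0.1592 -0.9872 -0.0007] [ 0.7627 -0.4209 -0.2886] 0.05989124107053269
```

View pics/c20.png

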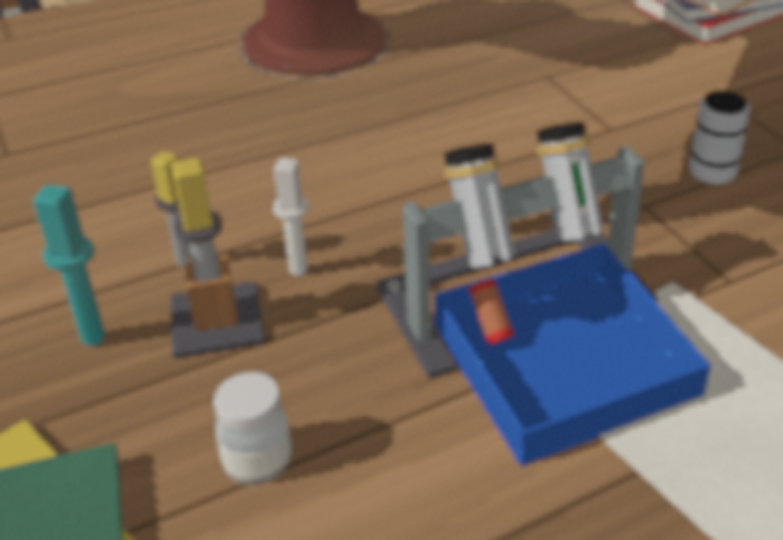

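View pics/c21.png

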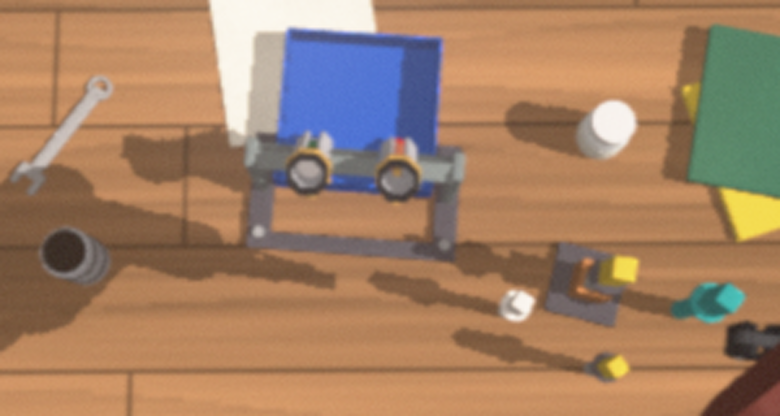

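View pics/m_wrist.png

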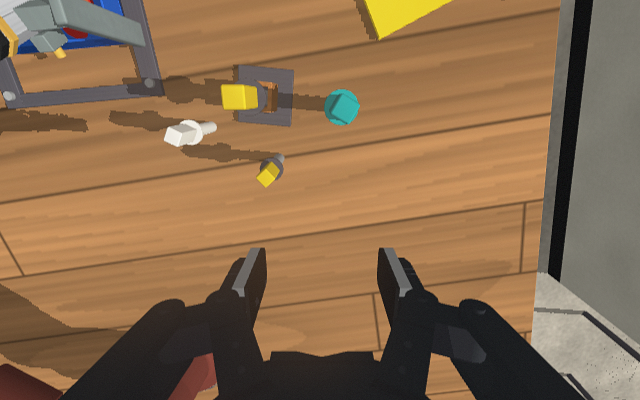

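```bash
python3 -c "
from station import ctrl
print(ctrl.finish_job())"
```

```text
the job is handed in; nothing more can be done
None
```

The spent cartridge is out of the right-hand (-y) tube and lying in the blue tray, and the push rod is back upright in its stand with the gripper clear of it. I handed the job in at about 18.3 s of the 56 s allowed.

- **Push:** I used the larger yellow rod, the one in the stand. I rested its tip on the cartridge and pushed at about 9.5 N until the cartridge dropped out. I then held the collar on the spring ring for roughly 0.6 s, with the arm reading 16–18 N along the bore.
- **Final pictures:** They show the cartridge in the tray, the green one still in its tube and both rings up. The rod's handle is within a pixel of where it started, and the capacitor, jar, wrench and look-alikes look unmoved.
- **Not directly confirmed:** I couldn't see the ring's travel in the pictures. From the force and the tool's position I put it at about 3 mm of its 4 mm. The force reading includes an unknown amount of rubbing in the bore and about 1 N of noise.
- **Disagreement:** The collar met the ring about 6 mm sooner than my camera estimate of the ring's height predicted. The force then rose over the next few millimetres roughly as a spring would (noisy, about 5 N per mm at the end), so I took it as the ring and not a jam.

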